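Index the case holder to the reader and knock in its lock pin

TASK

On the watchmaker's bench, turn the blue case holder in its stand until the yellow mark faces the reader's red window squarely. Then take the mallet and knock the red-capped sprung pin fully down with it (with the mallet, not with the fingers), so that the pin locks into the gap of the holder's brass ring, and stand the mallet back upright on its cork pad. Leave the jar, the dish, the loupe and the yellow pot alone.

Things in the scene. Friction and masses are not known exactly. Their poses are not given: they have to be found in the camera images.
- stand: Fixed stand, base plate 235 x 150 x 8 mm. Origin on the bench under the holder's turning axis; x points to the reader. White reader block 42 x 64 mm, 80 mm high, red window in its face 80 mm from the axis on +x. Pin bracket on -x, 42 to 96 mm from the axis, 34 mm wide; its arm (32 to 40 mm high) overhangs the holder's ring, so the holder is turned, not lifted out. A low lip keeps it centred.
- holder: Blue column 46 mm in diameter on a brass foot 124 mm in diameter, 14 mm thick; 0.4 kg, free to turn in the stand. Origin at its underside's centre, 8 mm above the bench; column top at 104 mm; x points to the yellow mark. The foot's ring has one 20 mm gap on -x for the pin, whose round nose pulls it the last few degrees. Grasp near the column's top, fingertips above the pin's cap.
- mark (a point): Middle of the yellow stripe (12 x 80 mm) on the side of the blue column, 60 mm above the holder's origin; a yellow line on the column's top runs from the axis towards it.
- window (a point): Centre of the reader's red window, 77 mm from the stand's axis, 52 mm above the bench.
- pin_top (a point): Centre of the top of the pin's red cap (20 mm in diameter), 54 mm from the stand's axis on its -x side; 60 mm above the bench when up, 49 mm when fully down. Steel shaft 13 mm in diameter, round nose 2 mm above the ring when up.
- pin (a joint): Travel of the sprung pin: 0 m up, 0.011 m fully down. It needs about 10 N to go down and its catch keeps it where it is left.
- mallet: Mallet, 0.26 kg, standing on its striking face: head 34 x 34 mm, 70 mm high, steel with white faces; level wooden handle 16 mm in diameter leaves the head towards -x, 45 mm above the origin, its end 121 mm out. Origin at the centre of the lower face; z up. Grip the head from above across y. At the pin the handle must point away from the blue column.
- pad: Fixed cork pad 110 x 110 mm, 4 mm thick, on which the mallet stands; origin at the centre of its underside, on the bench.
- jar: Glass jar with red lid, 60 mm in diameter, 75 mm high; leave alone. Origin at its underside.
- dish: Blue ceramic dish 90 mm wide, 16 mm high, with a watch movement; leave alone. Origin at its underside.
- loupe: Black eye loupe 40 mm wide, 34 mm high; leave alone. Origin at its underside.
- oiler: Yellow pot with black cap, 40 mm in diameter, 65 mm high; leave alone. Origin at its underside.
Not all that is in view belongs to the job. Leave any white look-alike of the holder alone. There is more than one size of the pad; the one meant has the size given above.

How it is judged:
By the outcome, as a careful person would: the job done as asked, in the order asked, and still so for the second after the job is handed in, with the robot touching nothing.
It also fails if it takes over 67 s, if anything falls off the work surface, if the arm or the gripper's body presses on something with over 40 N, if the wrist force passes 120 N, or if a joint passes its speed limit or range.

ROBOT

A 6-joint arm with a two-finger parallel gripper is mounted at the origin on the work surface. World frame = base frame: x ahead of the robot, y to its left, z up, the work surface at z = 0. Lengths are in m, angles in rad, forces in N, time in s.
With the tool pointing down it reaches from about 0.375 to 0.975 m from the base axis. Payload 3.8 kg.
Tool frame: the origin (TCP) lies on the centre line of the jaws, within the pads' length; the fingertips stand 8 mm ahead of it and the grasp point (between the pads) lies 11 mm behind it; z points along the fingers, y is the line along which they close (so a half turn about z gives the same grasp; the last joint's range is limited). The gripper opens to 85 mm and grips with 20 to 120 N. Pads are 22 mm wide; open, the fingers measure 114 mm over their backs; the gripper's body (76 mm by 85 mm) begins 54 mm behind the grasp point. The pads swing forward as they close: fully open they stand 13 mm farther back than shut.
Start: joints at [1.272, 0.264, 1.604, -0, 1.274, -0.037], TCP at [0.175, 0.652, 0.209] pointing down, gripper open.
Joint ranges: [-2.63, 2.63], [-0.94, 2.18], [0.31, 2.57], [-1.31, 4.45], [0, 2.66], [-2.55, 2.55]. Speed limits (rad/s): [2.57, 2.57, 3.14, 3.14, 3.14, 3.14].

INTERFACE

Orientations are given as [roll, pitch, yaw] about the fixed x, y, z axes, in that order (R = Rz(yaw) Ry(pitch) Rx(roll)).
In Python, from plant import get_obs, camera, sign_off gives the robot as it stands.
- The arm moves only by the tool jog_arm, never from a script. Its argument "commands" is a list of rows, each a list of 7 numbers: the shift along the tool's x, y, z each as a share of 4 cm, from -1 to 1, then the turn, a rotation vector about the tool's x, y, z each as a share of pi/2 rad, from -1 to 1, then the closure, from -1 (fully open) to 1 (shut). In form: [[tx, ty, tz, wx, wy, wz, grip], ...]. A call has exactly 5 rows; each row shifts and turns the commanded pose from where the row before left it, along the tool's axes as they then stand; what a row does not reach is not made up. A row lasts 1/8 s, in which the tool goes at most 62.5 mm and 10.7 degrees, less where a joint would pass 70% of its speed; a pose out of reach is approached as far as the arm can. A call with a number of a shift or a turn outside -1 to 1 is refused whole. A call with a gripper value outside its range is refused whole. The fingers move at their own pace and stop on an object; the grip force is fixed at half the most. Time passes only in rows, so rows that do not move let the fingers close, or fill a call up. It gives the time, the measured TCP pose, the force, the opening and the grip force at its end, in the units of the state.
- get_obs(): the state, without advancing time (a new reading comes with each control period).
- camera(name): name is "side" or "top" or "wrist"; returns a dict with "pixels" (384x512x3 uint8, red, green, blue), "z_map" (384x512 float32, m along the optical axis (not along the pixel's ray), 0 where there is no reading), "camera_matrix" (3x3 intrinsics, pixels), "rvec" (rotation vector, rad) and "tvec" (3), from world to camera coordinates, as OpenCV has them. Camera axes: x right, y down, z forward; pixel columns grow to the right and rows downward; lengths in m; the calibration is good to about 2 mm. A picture is of the moment at which its call begins.
- sign_off(): hands the job in; it is judged then, once.
The state is a dict: "clock": time; "q": joint angles; "qvel": joint speeds; "tau": joint torques, N m; "tool_pos": TCP position; "orientation": TCP orientation; "wrist_force": force on the tool from outside, world axes, zero at the start; "wrist_torque": the same for the moment, N m; "finger_gap": opening from 0.0 (shut) to 1.0 (fully open); "grip_force": force on a finger pad.
Only numpy, scipy, OpenCV 4.12 (cv2) and the standard library are available. Lean on these libraries where they do the work, as an engineer would, in place of code of your own. Each camera call takes 0.05 s, during which the arm holds its last target. There are 200 camera calls.

## Working session

There is one attempt and no reset: what is moved stays moved. The work goes in short steps, Python scripts to look and compute and a tool call to move; the robot and the scene stay as the last step left them, time stands still between calls to the robot, and variables do not carry over. Pictures are saved under pics/ and viewed, at most 10 in all, crops included, and the job is handed in when it is done.

Besides the shell and the picture viewer there is one more tool, called by a JSON object that holds its "api" and its "payload", one argument or row to a line. jog_arm: Moves the arm, as the interface text tells. Shift numbers are shares of 4 cm and turn numbers shares of pi/2 rad, none past 1 either way. Its arguments: {"type":"object","properties":{"commands":{"type":"array"}},"required":["commands"]}

```bash
mkdir -p pics; ls
cat > h.py <<'E'
import numpy as np, cv2
from plant import get_obs, camera, sign_off
def cam(n):
    c=camera(n); c['R']=cv2.Rodrigues(np.array(c['rvec'],float))[0]; c['t']=np.array(c['tvec'],float).ravel(); c['K']=np.array(c['camera_matrix']); return c
def cloud(c):
    z=c['z_map'].astype(float); v,u=np.mgrid[:z.shape[0],:z.shape[1]]; K=c['K']
    p=np.stack([(u-K[0,2])/K[0,0]*z,(v-K[1,2])/K[1,1]*z,z],-1)
    w=(p-c['t'])@c['R']; w[z<=0]=np.nan; return w
def save(n,im,s=1):
    cv2.imwrite('pics/'+n,cv2.resize(im[...,::-1],None,fx=s,fy=s,interpolation=cv2.INTER_CUBIC))
E
python3 - <<'E'
from h import *
a=cam('top');b=cam('side');w=cam('wrist')
np.savez('s0.npz',**{f'{n}_{k}':np.asarray(c[k]) for n,c in(('top',a),('side',b),('wrist',w)) for k in('pixels','z_map','K','R','t')})
im=np.vstack([np.hstack([a['pixels'],b['pixels']])]); 
save('top.png',a['pixels'],1.5); save('side.png',b['pixels'],1.5)
print(get_obs()); 
for c in(a,b,w): print(-c['R'].T@c['t'], c['R'][2])
E
```

```text
pics
{'clock': 0.15, 'q': array([ 1.27209238e+00,  2.64626905e-01,  1.60511740e+00,  1.20314511e-05,
        1.27371414e+00, -3.69080403e-02]), 'qvel': array([ 0.00357847, -0.00231977, -0.00410278,  0.00012919, -0.00024034,
        0.00158192]), 'tau': array([ 1.13716451e-03, -5.15897799e+01, -3.67960596e+01, -7.03082222e-06,
        8.03839095e-03,  2.31777528e-05]), 'tool_pos': array([0.17451433, 0.65138539, 0.2077857 ]), 'orientation': array([-3.13972856e+00, -8.03367881e-05,  2.87979313e+00]), 'wrist_force': array([ 0.05868856,  1.01580571, -0.49504313]), 'wrist_torque': array([-0.00435999,  0.00590523,  0.02215853]), 'grip_force': 0.0, 'finger_gap': 1.0040473106762202}
[ 0.30856874 -0.00836226  1.67502084] [ 0.18989703  0.00852264 -0.98176702]
[0.38758469 0.76669706 1.03303571] [ 0.17980408 -0.61601716 -0.76693764]
[0.10220872 0.67159457 0.37151778] [ 0.28821429 -0.07745126 -0.95442853]
```

View pics/top.png

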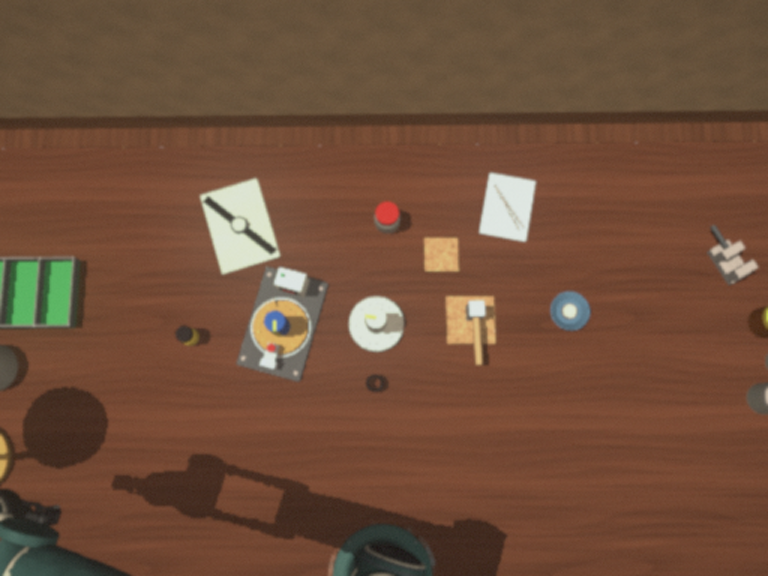

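View pics/side.png

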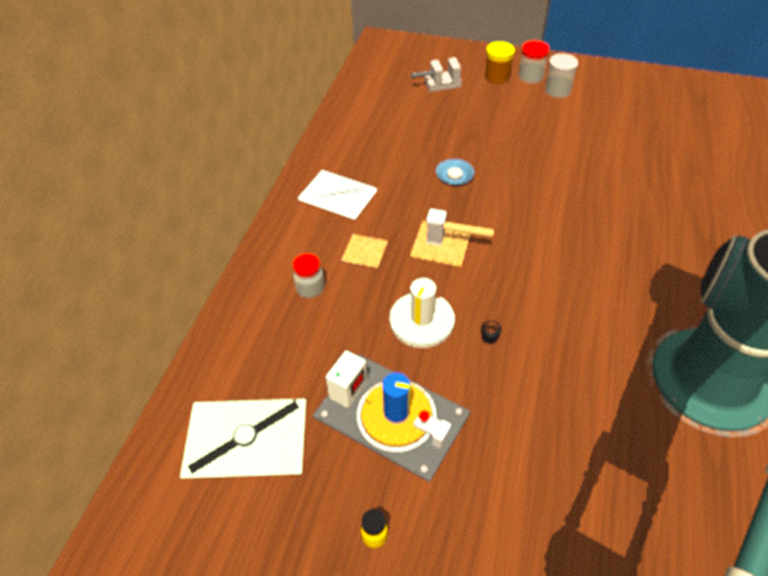

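Top picture (1.5x): the blue holder in its stand is at (277,322). It could be confused with the white look-alike at (376,322). The mallet head is at (477,309) on the large cork pad at (470,320); the smaller pad at (441,254) could be confused with that one. The jar (387,215), dish (570,311), loupe (376,383) and oiler (188,336) are left alone. I choose the blue column and the large pad.

```bash
cat >> h.py <<'E'
def hsv(c): return cv2.cvtColor(np.ascontiguousarray(c['pixels']),cv2.COLOR_RGB2HSV)
def near(w,xy,r): return np.hypot(w[...,0]-xy[0],w[...,1]-xy[1])<r
def load(f,n):
    s=np.load(f); return {k:s[f'{n}_{k}'] for k in('pixels','z_map','K','R','t')}
def proj(c,P): 
    p=np.atleast_2d(P)@c['R'].T+c['t']; q=p@c['K'].T; return q[:,:2]/q[:,2:]
E
python3 - <<'E'
from h import *
np.set_printoptions(precision=4,suppress=True)
T=load('s0.npz','top');S=load('s0.npz','side')
for n,c in(('top',T),('side',S)):
    w=cloud(c);H=hsv(c)
    if n=='top':
        c0=w[217,185]; m0=w[206,318]; p0=w[225,310]; print('col,mallet,pad',c0,m0,p0)
    st=near(w,c0,.17); 
    h,s,v=H[...,0],H[...,1],H[...,2]
    def rep(l,m): 
        if m.sum(): print(n,l,m.sum(),'med',np.median(w[m],0),'mean',w[m].mean(0),'min',w[m].min(0),'max',w[m].max(0))
    z=w[...,2]
    rep('bluetop',st&(h>105)&(h<130)&(s>150)&(z>.098)&near(w,c0,.05))
    rep('yel',near(w,c0,.045)&(h>20)&(h<35)&(s>100)&(z>.05))
    rep('redcap',st&((h<6)|(h>174))&(s>150)&(z>.05)&(z<.07)&near(w,c0,.09))
    rep('redwin',st&((h<6)|(h>174))&(s>180)&(z>.03)&(z<.08)&~near(w,c0,.065))
    rep('reader',st&(z>.075)&(z<.085)&(s<70)&~near(w,c0,.05))
    rep('ring',st&(z>.017)&(z<.026)&(s>120)&near(w,c0,.085))
    rep('mallettop',near(w,m0,.06)&(z>.066)&(z<.085))
    rep('handle',near(w,m0,.17)&(z>.045)&(z<.064)&(s>60))
    pm=near(w,p0,.10)&(z<.015)&(h>8)&(h<24)&(v>150)&(s<200)
    rep('pad',pm)
    print(cv2.minAreaRect(w[pm][:,:2].astype(np.float32)))
    m=near(w,m0,.06)&(z>.066)&(z<.085)
    print('mallet',cv2.minAreaRect(w[m][:,:2].astype(np.float32)))
    m=st&(z>.075)&(z<.085)&(s<70)&~near(w,c0,.05)
    if m.sum():print('reader',cv2.minAreaRect(w[m][:,:2].astype(np.float32)))
# crops
a=T['pixels'][170:260,150:225];b=S['pixels'][225:325,200:320]
f=lambda i:cv2.resize(i,(400,480),interpolation=cv2.INTER_CUBIC)
save('crop.png',np.hstack([f(a),f(b)]))
E
```

```text
col,mallet,pad [0.5249 0.2191 0.1129] [ 0.5626 -0.2111  0.0805] [ 0.5099 -0.192   0.0006]
top yel 11 med [0.5155 0.2261 0.1086] mean [0.5183 0.2263 0.0986] min [0.5114 0.2219 0.0562] max [0.5311 0.2314 0.1154]
top redcap 11 med [0.4857 0.2395 0.0585] mean [0.4848 0.2407 0.0591] min [0.4795 0.2355 0.0536] max [0.4889 0.2466 0.0656]
top reader 199 med [0.6304 0.202  0.0798] mean [0.6313 0.2009 0.0796] min [0.605  0.1662 0.075 ] max [0.6571 0.2364 0.0849]
top ring 410 med [0.5271 0.2116 0.0215] mean [0.5328 0.221  0.0216] min [0.4796 0.1677 0.017 ] max [0.5919 0.2838 0.026 ]
top mallettop 105 med [ 0.5657 -0.2084  0.0735] mean [ 0.565  -0.209   0.0738] min [ 0.5084 -0.2258  0.0663] max [ 0.5813 -0.1924  0.0818]
top handle 154 med [ 0.4966 -0.2109  0.0545] mean [ 0.498  -0.211   0.0549] min [ 0.4446 -0.2208  0.0463] max [ 0.5775 -0.1918  0.0638]
top pad 671 med [ 0.5439 -0.185   0.0035] mean [ 0.548  -0.1926  0.0035] min [ 0.4952 -0.2621 -0.0103] max [ 0.6082 -0.1478  0.0143]
((0.5517076253890991, -0.20492899417877197), (0.11301372945308685, 0.11428362876176834), 0.038017600774765015)
ma
[... 1017 characters left out ...]
 mean [ 0.567  -0.2079  0.0728] min [ 0.5495 -0.2301  0.066 ] max [ 0.5842 -0.1895  0.0798]
side handle 205 med [ 0.5124 -0.2068  0.0544] mean [ 0.5124 -0.2058  0.0537] min [ 0.4463 -0.2189  0.0451] max [ 0.5815 -0.1881  0.0635]
side pad 1233 med [ 0.4906 -0.1633  0.0002] mean [ 0.4941 -0.1749  0.0005] min [ 0.4104 -0.2909 -0.0065] max [ 0.6082 -0.0924  0.0138]
((0.508137047290802, -0.190350741147995), (0.19949597120285034, 0.19409048557281494), 44.67988967895508)
mallet ((0.5670926570892334, -0.20969197154045105), (0.034447044134140015, 0.040658365935087204), 1.1653361320495605)
reader ((0.6342984437942505, 0.20064879953861237), (0.06416729092597961, 0.04283853620290756), 74.60665130615234)
```

View pics/crop.png

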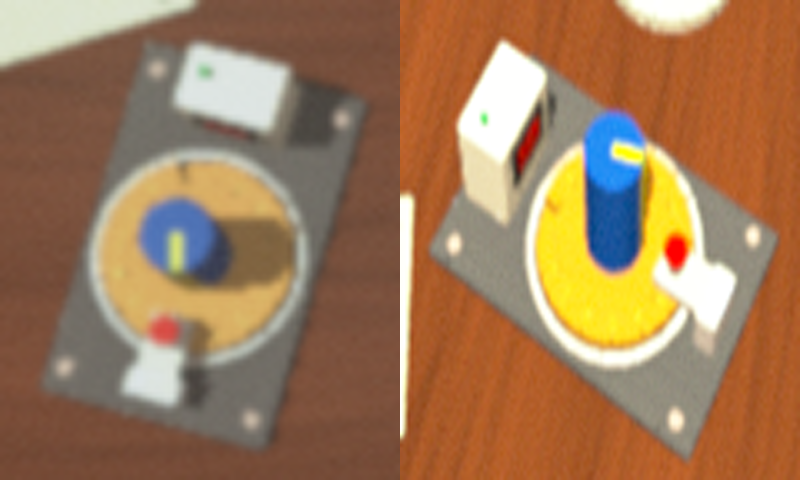

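The crop shows the blue column at (178,240) on the left and (613,150) on the right, with the mark line pointing away from the reader (towards the pin). The red cap is at (165,330), the white reader at (235,90) with its red window facing the column, and the ring gap at (183,170). This is the real holder, so I move above it.

```bash
cat >> h.py <<'E'
from scipy.spatial.transform import Rotation as Ro
def plan(xyz,yawdeg,n,grip=-1,start=None):
    """start=(xyz,yawdeg); prints rows rounded; keeps tool vertical"""
    o=get_obs(); R0=Ro.from_euler('xyz',o['orientation']); p=o['tool_pos'].copy()
    if start is not None: p=np.array(start[0],float);R0=Ro.from_euler('xyz',[180,0,start[1]],degrees=True)
    R1=Ro.from_euler('xyz',[180,0,yawdeg],degrees=True); y0=R0.as_euler('xyz',degrees=True)[2]
    tilt=(Ro.from_euler('xyz',[180,0,y0],degrees=True).inv()*R0)
    dy=(yawdeg-y0); q=p.copy();R=R0
    for i in range(n):
        f=(i+1)/n; Rn=Ro.from_euler('xyz',[180,0,y0+dy*f],degrees=True); pn=p+(np.array(xyz)-p)*f
        d=np.round(R.inv().apply(pn-q)/.04,3); rv=np.round((R.inv()*Rn).as_rotvec()/(np.pi/2),3)
        print([*map(float,d),*map(float,rv),grip]); 
        q=q+R.apply(d*.04); R=R*Ro.from_rotvec(rv*np.pi/2)
    print('end',q,R.as_euler('xyz',degrees=True),'maxdeg',np.abs(dy)/n)
def st():
    o=get_obs(); print('t',o['clock'],'p',o['tool_pos'].round(4),'rpy',np.degrees(o['orientation']).round(2),'q6',o['q'][5].round(3),'F',o['wrist_force'].round(1),'gap',round(o['finger_gap'],3),'gf',o['grip_force'])
E
python3 -c "
from h import *
plan([.5355,.2266,.21],30,15)"
```

```text
[-0.764, -0.528, -0.003, -0.001, 0.0, 0.1, -1]
[-0.838, -0.402, -0.003, -0.0, 0.0, 0.1, -1]
[-0.89, -0.266, -0.004, -0.0, 0.0, 0.1, -1]
[-0.921, -0.124, -0.003, -0.0, 0.0, 0.1, -1]
[-0.929, 0.022, -0.004, -0.0, 0.0, 0.1, -1]
[-0.914, 0.167, -0.003, -0.0, 0.0, 0.1, -1]
[-0.876, 0.308, -0.004, -0.0, 0.0, 0.1, -1]
[-0.818, 0.442, -0.003, -0.0, 0.0, 0.1, -1]
[-0.738, 0.563, -0.004, -0.0, 0.0, 0.1, -1]
[-0.642, 0.673, -0.003, 0.0, 0.0, 0.1, -1]
[-0.528, 0.764, -0.004, 0.0, 0.0, 0.1, -1]
[-0.402, 0.838, -0.003, 0.0, 0.0, 0.1, -1]
[-0.266, 0.89, -0.004, 0.0, 0.0, 0.1, -1]
[-0.124, 0.921, -0.003, 0.0, 0.0, 0.1, -1]
[0.022, 0.928, -0.004, 0.0, 0.0, 0.1, -1]
end [0.53547985 0.22659897 0.21000958] [1.79986123e+02 1.04107731e-02 2.99999967e+01] maxdeg 8.999999499795276
```

{"api": "jog_arm", "payload": {
  "commands": [
    [-0.76,-0.53,0,0,0,0.1,-1],
    [-0.84,-0.4,0,0,0,0.1,-1],
    [-0.89,-0.27,0,0,0,0.1,-1],
    [-0.92,-0.12,0,0,0,0.1,-1],
    [-0.93,0.02,0,0,0,0.1,-1]
  ]
}}

```text
clock: 0.78
tool_pos: [0.2954, 0.5091, 0.2085]
orientation: [-3.141, 0.0, 2.089]
wrist_force: [0.0, -0.4, 0.1]
finger_gap: 0.998
grip_force: 0.0
```

{"api": "jog_arm", "payload": {
  "commands": [
    [-0.91,0.17,0,0,0,0.1,-1],
    [-0.88,0.31,0,0,0,0.1,-1],
    [-0.82,0.44,0,0,0,0.1,-1],
    [-0.74,0.56,0,0,0,0.1,-1],
    [-0.64,0.67,0,0,0,0.1,-1]
  ]
}}

```text
clock: 1.4
tool_pos: [0.4156, 0.3676, 0.2086]
orientation: [-3.141, 0.0, 1.304]
wrist_force: [0.4, 0.2, 0.3]
finger_gap: 1.001
grip_force: 0.0
```

{"api": "jog_arm", "payload": {
  "commands": [
    [-0.53,0.76,0,0,0,0.1,-1],
    [-0.4,0.84,0,0,0,0.1,-1],
    [-0.27,0.89,0,0,0,0.1,-1],
    [-0.12,0.92,0,0,0,0.1,-1],
    [0.02,0.93,0,0,0,0.1,-1]
  ]
}}

```text
clock: 2.02
tool_pos: [0.5358, 0.226, 0.2086]
orientation: [-3.141, 0.0, 0.518]
wrist_force: [-0.0, -0.4, -0.4]
finger_gap: 1.002
grip_force: 0.0
```

Run:
```python
from h import *
np.set_printoptions(precision=4,suppress=True)
st()
c=cam('wrist'); np.savez('w1.npz',**{f'w_{k}':np.asarray(c[k]) for k in('pixels','z_map','K','R','t')})
st()
print(-c['R'].T@c['t'])
w=cloud(c);H=hsv(c);h,s,v=H[...,0],H[...,1],H[...,2];z=w[...,2]
A=np.array([.5355,.2266])
def rep(l,m): 
    if m.sum(): print(l,m.sum(),'med',np.median(w[m],0),'min',w[m].min(0),'max',w[m].max(0))
b=near(w,A,.05)&(z>.105)&(z<.12); rep('coltop',b)
print(cv2.minEnclosingCircle(w[b][:,:2].astype(np.float32)))
y=b&(h>20)&(h<35)&(s>100); rep('yel',y); print(cv2.minAreaRect(w[y][:,:2].astype(np.float32)) if y.sum() else 0)
r=near(w,A,.09)&(z>.05)&(z<.07)&((h<8)|(h>172))&(s>140); rep('cap',r); 
if r.sum(): print(cv2.minEnclosingCircle(w[r][:,:2].astype(np.float32)))
m=near(w,A,.16)&(z>.075)&(z<.085)&~near(w,A,.06);rep('reader',m)
if m.sum(): print(cv2.minAreaRect(w[m][:,:2].astype(np.float32)))
save('w1.png',c['pixels'],1.5)
```

```text
t 2.025 p [0.5358 0.226  0.2086] rpy [-179.99    0.03   29.7 ] q6 1.409 F [-0.  -0.4 -0.4] gap 1.002 gf 0.0
t 2.075 p [0.5386 0.2226 0.2086] rpy [179.79  -0.02  29.32] q6 1.412 F [ 3.1 -2.4  0.7] gap 1.002 gf 0.0
[0.6034 0.264  0.3724]
coltop 2058 med [0.5393 0.2283 0.1109] min [0.5146 0.2053 0.1051] max [0.5609 0.2503 0.1133]
((0.5376276969909668, 0.2275402545928955), 0.023584449663758278)
yel 200 med [0.5277 0.2265 0.1114] min [0.5146 0.2201 0.1057] max [0.5394 0.2503 0.1132]
((0.5258176326751709, 0.23509113490581512), (0.025254884734749794, 0.02755376324057579), 7.017894268035889)
cap 331 med [0.4921 0.2378 0.0592] min [0.4789 0.1922 0.053 ] max [0.6183 0.2503 0.0697]
((0.5476727485656738, 0.22544872760772705), 0.07110516726970673)
reader 3338 med [0.6357 0.202  0.0788] min [0.6078 0.1654 0.0751] max [0.6634 0.236  0.083 ]
((0.6353867650032043, 0.20040865242481232), (0.06394866853952408, 0.04225844517350197), 74.40804290771484)
```

View pics/w1.png

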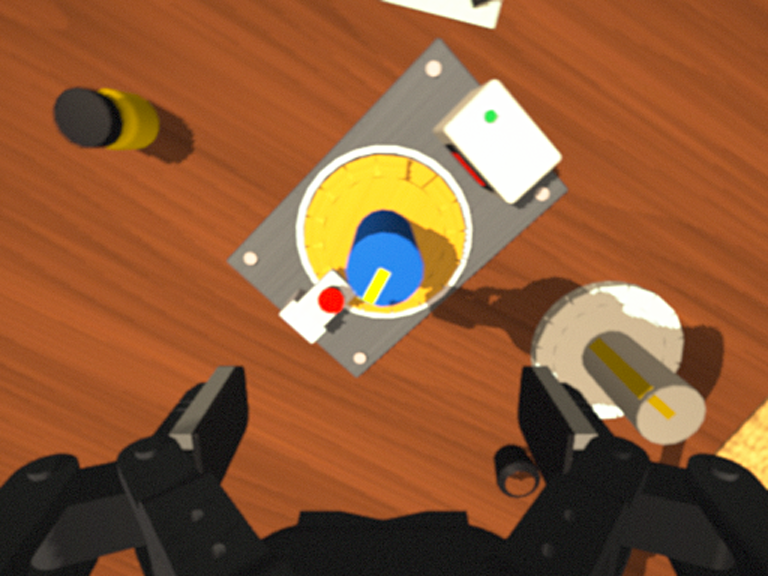

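The wrist picture shows the column top at (385,258) with its yellow line pointing down-left to the cap (331,300). The reader is at (500,140). The white look-alike, at lower right (670,410), is clear of the fingers.

```bash
cat > ang.py <<'E'
from h import *
np.set_printoptions(precision=4,suppress=True)
def mark(c,A):
    w=cloud(c);H=hsv(c);h,s,v=H[...,0],H[...,1],H[...,2];z=w[...,2]
    b=near(w,A,.032)&(z>.104)&(z<.12)
    # intersect pixel rays with z=.112
    K=c['K'];C=-c['R'].T@c['t'];vv,uu=np.nonzero(b)
    d=np.linalg.inv(K)@np.vstack([uu,vv,np.ones(len(uu))]); d=c['R'].T@d; P=(C[:,None]+d*(.112-C[2])/d[2])[:2].T
    (cx,cy),r=cv2.minEnclosingCircle(P.astype(np.float32))
    y=((h>20)&(h<35)&(s>110)&(v>120))[vv,uu]&(np.hypot(P[:,0]-cx,P[:,1]-cy)<.022)
    Y=P[y]; m=Y.mean(0); u,sv,vt=np.linalg.svd(Y-m); e=vt[0]; e=e*np.sign(e@(m-[cx,cy]))
    print('col',cx,cy,'r',r,'n',y.sum(),'mark yaw pca',np.degrees(np.arctan2(e[1],e[0])),'centre',np.degrees(np.arctan2(m[1]-cy,m[0]-cx)),sv)
def reader(c,A):
    w=cloud(c);z=w[...,2];H=hsv(c)
    m=near(w,A,.16)&(z>.076)&(z<.084)&~near(w,A,.06)&(H[...,1]<90)
    print('reader',m.sum(),cv2.minAreaRect(w[m][:,:2].astype(np.float32)))
E
python3 - <<'E'
from ang import *
A=np.array([.537,.2273])
mark(load('w1.npz','w'),A)
c=cam('wrist'); mark(c,A); reader(c,A); st(); 
w=cloud(c);H=hsv(c);h,s,v=H[...,0],H[...,1],H[...,2];z=w[...,2]
r=near(w,[.4845,.241],.016)&(z>.055)&(z<.065)&((h<6)|(h>174))&(s>150);print('cap',r.sum(),w[r].mean(0),cv2.minEnclosingCircle(w[r][:,:2].astype(np.float32)))
plan([.537,.2273,.085],30,5)
E
```

```text
col 0.5389800071716309 0.2283814549446106 r 0.023243121802806854 n 179 mark yaw pca -174.70245938186935 centre -171.5335090744895 [0.0873 0.0458]
col 0.5391212701797485 0.22810015082359314 r 0.023292673751711845 n 175 mark yaw pca -177.638736354361 centre -174.82426041588812 [0.0833 0.025 ]
reader 3230 ((0.6353759765625, 0.20042411983013153), (0.0636247843503952, 0.042003341019153595), 74.41841125488281)
t 2.125 p [0.5371 0.2243 0.2085] rpy [179.92   0.02  29.7 ] q6 1.407 F [-0.4  0.5 -0. ] gap 1.0 gf 0.0
cap 223 [0.4876 0.2419 0.0587] ((0.4878019094467163, 0.2412438839673996), 0.009680189192295074)
[0.007, -0.014, 0.618, 0.001, 0.0, -0.001, -1]
[0.007, -0.013, 0.617, -0.0, 0.0, -0.0, -1]
[0.007, -0.013, 0.618, -0.0, 0.0, -0.001, -1]
[0.008, -0.013, 0.617, -0.0, 0.0, -0.001, -1]
[0.007, -0.013, 0.618, -0.0, 0.0, -0.0, -1]
end [0.537  0.2273 0.085 ] [-179.987     0.0165   29.9707] maxdeg 0.059867414238863145
```

{"api": "jog_arm", "payload": {
  "commands": [
    [0.03,-0.03,0.6,0,0,0,-1],
    [0,0,0.6,0,0,0,-1],
    [0,0,0.6,0,0,0,-1],
    [0,0,0,0,0,0,-1],
    [0,0,0,0,0,0,-1]
  ]
}}

```text
clock: 2.75
tool_pos: [0.5359, 0.2292, 0.1377]
orientation: [-3.142, -0.001, 0.524]
wrist_force: [0.2, 0.4, -1.0]
finger_gap: 1.008
grip_force: 0.0
```

Run:
```python
from ang import *
st(); plan([.5378,.2277,.087],30,3)
```

```text
t 2.75 p [0.5359 0.2292 0.1377] rpy [-180.     -0.04   30.05] q6 1.408 F [ 0.2  0.4 -1. ] gap 1.008 gf 0.0
[0.007, 0.019, 0.422, -0.0, -0.0, 0.0, -1]
[0.007, 0.018, 0.422, -0.0, -0.0, 0.0, -1]
[0.006, 0.019, 0.422, -0.0, -0.0, 0.001, -1]
end [0.5378 0.2277 0.087 ] [-179.9993   -0.0449   29.9616] maxdeg 0.01719126927634799
```

{"api": "jog_arm", "payload": {
  "commands": [
    [0.02,0.06,0.42,0,0,0,-1],
    [0,0,0.42,0,0,0,-1],
    [0,0,0.42,0,0,0,-1],
    [0,0,0,0,0,0,-1],
    [0,0,0,0,0,0,-1]
  ]
}}

```text
clock: 3.38
tool_pos: [0.5377, 0.227, 0.0863]
orientation: [-3.142, 0.0, 0.524]
wrist_force: [-0.1, -0.3, 0.4]
finger_gap: 1.004
grip_force: 0.0
```

{"api": "jog_arm", "payload": {
  "commands": [
    [0,0,0,0,0,0,1],
    [0,0,0,0,0,0,1],
    [0,0,0,0,0,0,1],
    [0,0,0,0,0,0,1],
    [0,0,0,0,0,0,1]
  ]
}}

```text
clock: 4.0
tool_pos: [0.5402, 0.2281, 0.0897]
orientation: [3.141, -0.006, 0.524]
wrist_force: [-1.0, 0.5, 8.4]
finger_gap: 0.003
grip_force: 4.3
```

Run:
```python
from ang import *
st()
c=cam('wrist'); d=cam('side'); st()
a=c['pixels'];b=d['pixels'][150:342,150:406]
save('chk.png',np.hstack([cv2.resize(a,(400,300)),cv2.resize(b,(400,300))]),1.0)
```

```text
t 4.0 p [0.5402 0.2281 0.0897] rpy [179.96  -0.34  30.  ] q6 1.404 F [-1.   0.5  8.4] gap 0.003 gf 4.255158776650205
t 4.1 p [0.5402 0.2281 0.0897] rpy [179.95  -0.34  30.  ] q6 1.404 F [-0.6  1.2  8.7] gap -0.002 gf 4.3068789871176705
```

View pics/chk.png

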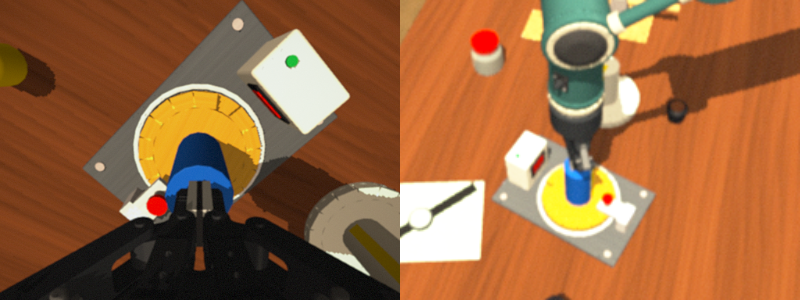

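The left half shows the shut fingers at (200,205) lying over the column top at (200,185), so they missed the grip. I'll check the tips' 3D position.

Run:
```python
from ang import *
c=cam('wrist'); w=cloud(c);H=hsv(c);h,s,v=H[...,0],H[...,1],H[...,2];z=w[...,2]
print(get_obs()['tool_pos'],get_obs()['q'])
for v0 in range(205,330,6): print(v0,w[v0,256].round(3),H[v0,256])
b=(h>105)&(h<130)&(s>150)&near(w,[.538,.228],.05)
print('blue zmax',np.nanpercentile(z[b],[50,90,98]))
t=b&(z>.1); print(w[t].min(0),w[t].max(0))
for n in('side',):
    d=cam(n);ws=cloud(d);Hs=hsv(d);m=near(ws,[.538,.228],.04)&(ws[...,2]>.06)
    bb=m&(Hs[...,0]>105)&(Hs[...,0]<130)&(Hs[...,1]>120)
    print('side blue',np.percentile(ws[bb][:,2],[50,90,98]),'dark',ws[m&(Hs[...,2]<90)&~bb][:, 2].min(), ws[m&(Hs[...,2]<90)&~bb].mean(0))
    g=m&~bb&(ws[...,2]<.15); print(np.c_[ws[g],Hs[g]][::6].round(3))
```

```text
[0.5402 0.2281 0.0897] [0.357  0.1963 1.9184 0.0003 1.0209 1.404 ]
205 [0.559 0.238 0.101] [106 207  75]
211 [0.558 0.238 0.109] [107 210 118]
217 [0.556 0.236 0.11 ] [106 217 194]
223 [0.553 0.235 0.11 ] [106 216 195]
229 [0.55  0.233 0.111] [106 219 193]
235 [0.551 0.233 0.119] [ 8 93 22]
241 [0.551 0.233 0.125] [  4 137  13]
247 [0.551 0.233 0.131] [163  74  24]
253 [0.551 0.233 0.136] [15 85 18]
259 [0.551 0.233 0.141] [30 85 12]
265 [0.551 0.234 0.146] [30 13 20]
271 [0.55  0.233 0.149] [ 9 56 32]
277 [0.548 0.232 0.148] [170  23  34]
283 [0.545 0.23  0.148] [ 7 60 38]
289 [0.543 0.229 0.148] [30 43 30]
295 [0.54  0.227 0.148] [26 58 35]
301 [0.538 0.226 0.148] [174  69  37]
307 [nan nan nan] [ 0 39 33]
313 [0.532 0.223 0.147] [20 45 34]
319 [ 0.423  0.159 -0.001] [ 11 204 119]
325 [ 0.417  0.155 -0.001] [ 10 200 126]
blue zmax [0.1098 0.1114 0.1555]
[0.5168 0.1942 0.1   ] [0.5747 0.2544 0.2048]
side blue [0.091  0.1116 0.1138] dark 0.15382763945859584 [0.5308 0.2559 0.2996]
[[  0.558   0.216   0.11  109.    106.    199.   ]
 [  0.555   0.225   0.112 105.    187.    255.   ]
 [ 
[... 215 characters left out ...]
241   0.108 166.     63.    210.   ]
 [  0.539   0.238   0.111 104.    213.    255.   ]
 [  0.544   0.245   0.115 102.    212.    254.   ]
 [  0.524   0.238   0.113 105.    226.    159.   ]
 [  0.544   0.245   0.111 104.    211.    254.   ]
 [  0.521   0.238   0.11  105.    224.    150.   ]
 [  0.541   0.248   0.112 105.    215.    248.   ]
 [  0.523   0.241   0.108 105.    227.    135.   ]
 [  0.536   0.249   0.111 105.    212.    241.   ]
 [  0.516   0.231   0.091  24.    120.    138.   ]
 [  0.558   0.237   0.073  12.    115.    220.   ]
 [  0.517   0.235   0.082 110.     77.    142.   ]
 [  0.515   0.232   0.073  23.    119.    167.   ]
 [  0.539   0.248   0.08  105.    223.    184.   ]]
```

Run:
```python
from ang import *
c=load('w1.npz','w'); w=cloud(c); C=-c['R'].T@c['t']
# pads at 1.5x px (230,400),(535,400)
for u,v in((230,372),(225,380),(215,400),(205,430),(190,450),(240,400),(530,375),(540,400),(560,430),(150,470)):
    p=w[int(v/1.5),int(u/1.5)]; print(u,v,p.round(3))
m=np.isfinite(w[...,2])&(w[...,2]>.15); print(w[m][:,2].min(), np.percentile(w[m][:,2],[1,5]))
st()
```

```text
230 372 [0.524 0.27  0.25 ]
225 380 [0.524 0.27  0.255]
215 400 [0.525 0.27  0.266]
205 430 [0.524 0.268 0.277]
190 450 [0.52  0.269 0.28 ]
240 400 [0.517 0.264 0.249]
530 375 [0.567 0.194 0.25 ]
540 400 [0.566 0.194 0.262]
560 430 [0.566 0.194 0.276]
150 470 [0.525 0.273 0.294]
0.24177761872016285 [0.2485 0.2598]
t 4.2 p [0.5402 0.2281 0.0897] rpy [179.95  -0.34  30.  ] q6 1.404 F [0.4 0.3 8.2] gap -0.002 gf 4.311302154092118
```

The wrist depth puts the fingertips about 22 mm behind the reported TCP when shut and about 37 mm behind when open. That is 30 mm off the text's figures, and the contact on the column top confirms it. I'll lift, open, and re-measure before going deeper.

{"api": "jog_arm", "payload": {
  "commands": [
    [0,0,-0.5,0,0,0,1],
    [0,0,-0.5,0,0,0,-1],
    [0,0,0,0,0,0,-1],
    [0,0,0,0,0,0,-1],
    [0,0,0,0,0,0,-1]
  ]
}}

```text
clock: 4.82
tool_pos: [0.5369, 0.2267, 0.1255]
orientation: [-3.141, 0.002, 0.524]
wrist_force: [-0.7, 0.0, -0.9]
finger_gap: 0.847
grip_force: 0.0
```

Run:
```python
from ang import *
st()
c=cam('wrist'); w=cloud(c); A=np.array([.5385,.228]); mark(c,A); reader(c,A)
m=np.isfinite(w[...,2])&(w[...,2]>.125)&near(w,A,.09)
o=get_obs();R=Ro.from_euler('xyz',o['orientation']);L=R.inv().apply(w[m]-o['tool_pos'])
for sgn in(1,-1):
    f=(L[:,1]*sgn>.03)&(L[:,1]*sgn<.07); l=L[f]; print(sgn,f.sum(),'tip z',np.percentile(l[:,2],[90,98,99.5]),'inner y',np.percentile(np.abs(l[:,1]),[1,5]), 'x', np.percentile(l[:,0],[5,50,95]))
f=np.abs(L[:,1])<.02; print('body z',np.percentile(L[f][:,2],[5,50,95,99]))
S=cam('side');T=cam('top')
for n,d in(('side',S),('top',T)):
    ws=cloud(d); g=near(ws,o['tool_pos'][:2],.065)&(ws[...,2]>.122)
    if g.sum(): print(n,g.sum(),'low z',np.sort(ws[g][:,2])[:8])
st()
```

```text
t 4.825 p [0.5369 0.2267 0.1255] rpy [-179.98    0.1    30.  ] q6 1.404 F [-0.7  0.  -0.9] gap 0.847 gf 0.0
col 0.539969801902771 0.22805440425872803 r 0.02351244166493416 n 334 mark yaw pca -178.50791651696372 centre -173.72698600497372 [0.1138 0.0352]
reader 6186 ((0.6354004144668579, 0.20038239657878876), (0.06400056928396225, 0.04196073114871979), 74.36174011230469)
1 12886 tip z [-0.0544 -0.0378 -0.0328] inner y [0.0306 0.0336] x [-0.0063  0.0119  0.0178]
-1 12668 tip z [-0.0542 -0.0376 -0.0327] inner y [0.0307 0.0339] x [-0.0065  0.0117  0.0175]
body z [-0.1139 -0.1039 -0.0955 -0.0942]
side 4651 low z [0.1587 0.1625 0.1626 0.1629 0.1632 0.1633 0.1645 0.165 ]
top 2157 low z [0.1623 0.1665 0.1669 0.1683 0.1701 0.1736 0.1816 0.1823]
t 4.975 p [0.5371 0.2268 0.1256] rpy [-179.99    0.08   30.  ] q6 1.404 F [-0.7 -1.6  0.1] gap 0.993 gf 0.0
```

{"api": "jog_arm", "payload": {
  "commands": [
    [0.03,0,0.5,0,0,0,-1],
    [0,0,0.5,0,0,0,-1],
    [0,0,0.5,0,0,0,-1],
    [0,0,0.46,0,0,0,-1],
    [0,0,0,0,0,0,-1]
  ]
}}

```text
clock: 5.6
tool_pos: [0.5366, 0.2268, 0.0452]
orientation: [-3.141, 0.005, 0.524]
wrist_force: [-0.1, -0.2, 0.4]
finger_gap: 1.002
grip_force: 0.0
```

{"api": "jog_arm", "payload": {
  "commands": [
    [0,0,0,0,0,0,-1],
    [0,0,0,0,0,0,1],
    [0,0,0,0,0,0,1],
    [0,0,0,0,0,0,1],
    [0,0,0,0,0,0,1]
  ]
}}

```text
clock: 6.22
tool_pos: [0.5396, 0.2279, 0.0492]
orientation: [3.141, -0.002, 0.524]
wrist_force: [-0.4, -0.8, 4.7]
finger_gap: 0.519
grip_force: 61.9
```

Gripped at the 46 mm column. Turning now (yaw +).

{"api": "jog_arm", "payload": {
  "commands": [
    [0,0,0,0,0,-0.06,1],
    [0,0,0,0,0,-0.11,1],
    [0,0,0,0,0,-0.11,1],
    [0,0,0,0,0,-0.11,1],
    [0,0,0,0,0,-0.11,1]
  ]
}}

```text
clock: 6.85
tool_pos: [0.5394, 0.2281, 0.0492]
orientation: [3.141, -0.001, 1.314]
wrist_force: [-0.9, 0.4, 5.2]
finger_gap: 0.524
grip_force: 61.9
```

{"api": "jog_arm", "payload": {
  "commands": [
    [0,0,0,0,0,-0.11,1],
    [0,0,0,0,0,-0.11,1],
    [0,0,0,0,0,-0.11,1],
    [0,0,0,0,0,-0.11,1],
    [0,0,0,0,0,-0.11,1]
  ]
}}

```text
clock: 7.48
tool_pos: [0.5376, 0.2277, 0.0493]
orientation: [-3.14, -0.001, 2.177]
wrist_force: [-6.9, -1.6, 11.5]
finger_gap: 0.529
grip_force: 62.3
```

{"api": "jog_arm", "payload": {
  "commands": [
    [0,0,0,0,0,-0.11,1],
    [0,0,0,0,0,-0.11,1],
    [0,0,0,0,0,-0.11,1],
    [0,0,0,0,0,-0.11,1],
    [0,0,0,0,0,-0.11,1]
  ]
}}

```text
clock: 8.1
tool_pos: [0.5369, 0.2267, 0.0493]
orientation: [-3.14, -0.004, 3.041]
wrist_force: [-7.7, -5.2, 13.0]
finger_gap: 0.525
grip_force: 62.4
```

{"api": "jog_arm", "payload": {
  "commands": [
    [0,0,0,0,0,-0.08,1],
    [0,0,0,0,0,-0.06,1],
    [0,0,0,0,0,0,1],
    [0,0,0,0,0,0,1],
    [0,0,0,0,0,0,1]
  ]
}}

```text
clock: 8.72
tool_pos: [0.5369, 0.2267, 0.0493]
orientation: [-3.14, -0.004, -3.027]
wrist_force: [-7.9, -4.8, 13.1]
finger_gap: 0.526
grip_force: 62.6
```

Run:
```python
from ang import *
st()
c=cam('wrist');d=cam('side')
a=c['pixels'];b=d['pixels'][190:334,190:382]
save('turn.png',np.hstack([cv2.resize(a,(400,300)),cv2.resize(b,(400,300),interpolation=cv2.INTER_CUBIC)]))
A=np.array([.5385,.228]); mark(c,A)
```

```text
t 8.725 p [0.5369 0.2267 0.0493] rpy [-179.93   -0.22 -173.41] q6 -1.329 F [-7.9 -4.8 13.1] gap 0.526 gf 62.647422552108765
col 0.5316939949989319 0.22742480039596558 r 0.032050762325525284 n 534 mark yaw pca -22.81450543862359 centre -9.837347877128524 [0.0958 0.0455]
```

View pics/turn.png

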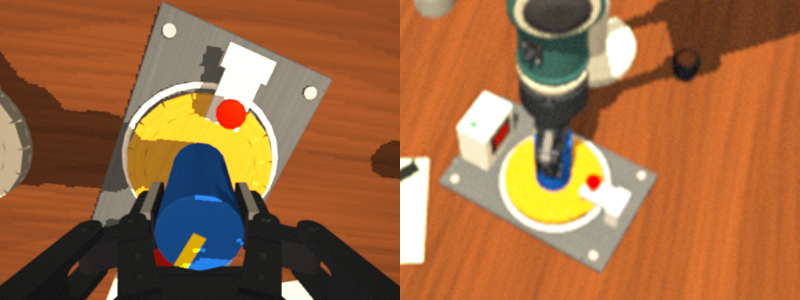

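The picture shows the column gripped, with the yellow line at (190,255) pointing away from the red cap (231,113) and nearly along the stand's axis. I'll refine the angle.

```bash
cat >> ang.py <<'E'
def line(c,A,vis=None):
    w=cloud(c);H=hsv(c);h,s,v=H[...,0],H[...,1],H[...,2];z=w[...,2]
    y=((h>20)&(h<32)&(s>140)&(v>100)&near(w,A,.026)&(z>.107)&(z<.117)).astype(np.uint8)
    n,lab,stt,_=cv2.connectedComponentsWithStats(y,connectivity=4)
    y=lab==1+np.argmax(stt[1:,4]); vv,uu=np.nonzero(y)
    C=-c['R'].T@c['t']; d=c['R'].T@np.linalg.inv(c['K'])@np.vstack([uu,vv,np.ones(len(uu))]); P=(C[:,None]+d*(.112-C[2])/d[2])[:2].T
    m=P.mean(0); P=P[np.hypot(*(P-m).T)<.02]
    vx,vy,_,_=cv2.fitLine(P.astype(np.float32),cv2.DIST_HUBER,0,.001,.001).ravel()
    r=cv2.minAreaRect(P.astype(np.float32)); e=np.array([vx,vy]); L=(P-P.mean(0)); a=L@e; b=L@[-vy,vx]
    print('line n',len(P),'mean',P.mean(0),'fit',np.degrees(np.arctan2(vy,vx)),'rect',r,'len',np.ptp(a),'wid',np.ptp(b))
def capc(c,A=(.486,.241)):
    w=cloud(c);H=hsv(c);h,s,v=H[...,0],H[...,1],H[...,2];z=w[...,2]
    r=near(w,A,.018)&(z>.045)&(z<.066)&((h<6)|(h>174))&(s>170)
    if r.sum(): print('cap',r.sum(),np.median(w[r],0),cv2.minEnclosingCircle(w[r][:,:2].astype(np.float32)))
E
python3 - <<'E'
from ang import *
A=np.array([.5375,.2275])
line(load('w1.npz','w'),A)
c=cam('wrist'); line(c,A); capc(c); st(); np.savez('w2.npz',**{f'w_{k}':np.asarray(c[k]) for k in('pixels','z_map','K','R','t')})
# ring: brass / plate edges: bench plate dark-grey hull
w=cloud(c);H=hsv(c);z=w[...,2]
m=near(w,A,.15)&(z>.004)&(z<.012)&(H[...,1]<60); 
if m.sum(): print('plate',m.sum(),cv2.minAreaRect(w[m][:,:2].astype(np.float32)))
E
```

```text
line n 163 mean [0.5282 0.2264] fit 0.9410344 rect ((0.5278753042221069, 0.2266291081905365), (0.00679211039096117, 0.022746650502085686), 89.98869323730469) len 0.022670901244521265 wid 0.006891818997166125
line n 771 mean [0.5493 0.2237] fit -22.53445 rect ((0.549899697303772, 0.2236061543226242), (0.006991673726588488, 0.02208637073636055), 68.3330078125) len 0.022098671168243544 wid 0.0071018881770283735
cap 997 [0.4862 0.2407 0.0589] ((0.486369252204895, 0.24174870550632477), 0.009596964344382286)
t 8.875 p [0.5369 0.2267 0.0493] rpy [-179.93   -0.22 -173.41] q6 -1.329 F [-9.  -4.6 13.4] gap 0.524 gf 62.6485812664032
plate 21795 ((0.5355612635612488, 0.22794140875339508), (0.14913445711135864, 0.20829518139362335), 74.40269470214844)
```

The stand's yaw is -15.6° (reader and plate agree) and the mark is at -22.5°, so I turn 7° more.

{"api": "jog_arm", "payload": {
  "commands": [
    [0,0,0,0,0,-0.04,1],
    [0,0,0,0,0,-0.038,1],
    [0,0,0,0,0,0,1],
    [0,0,0,0,0,0,1],
    [0,0,0,0,0,0,1]
  ]
}}

```text
clock: 9.5
tool_pos: [0.5369, 0.2264, 0.0493]
orientation: [-3.14, -0.004, -2.904]
wrist_force: [-8.2, -5.7, 14.0]
finger_gap: 0.526
grip_force: 62.7
```

Run:
```python
from ang import *
c=cam('wrist'); line(c,[.5385,.228]); capc(c); st()
```

```text
line n 777 mean [0.5498 0.2247] fit -15.708856 rect ((0.5504333972930908, 0.22462618350982666), (0.0068666040897369385, 0.02228987216949463), 75.10803985595703) len 0.022305208489551524 wid 0.007082509436033736
cap 908 [0.4863 0.2408 0.0589] ((0.48598477244377136, 0.2416270226240158), 0.009861370548605919)
t 9.55 p [0.5369 0.2264 0.0493] rpy [-179.93   -0.23 -166.38] q6 -1.451 F [-7.9 -5.3 14. ] gap 0.523 gf 62.68308877944946
```

Aligned at -15.7°. Now release and lift.

{"api": "jog_arm", "payload": {
  "commands": [
    [0,0,0,0,0,0,-1],
    [0,0,0,0,0,0,-1],
    [0,0,0,0,0,0,-1],
    [0,0,0,0,0,0,-1],
    [0,0,-0.3,0,0,0,-1]
  ]
}}

```text
clock: 10.18
tool_pos: [0.5376, 0.2272, 0.0592]
orientation: [-3.141, -0.003, -2.904]
wrist_force: [0.1, 0.4, -0.4]
finger_gap: 0.998
grip_force: 0.0
```

{"api": "jog_arm", "payload": {
  "commands": [
    [0,0,-0.8,0,0,0,-1],
    [0,0,-1,0,0,0,-1],
    [0,0,-1,0,0,0,-1],
    [0,0,-0.9,0,0,0,-1],
    [0,0,0,0,0,0,-1]
  ]
}}

```text
clock: 10.8
tool_pos: [0.5415, 0.2287, 0.2135]
orientation: [3.14, 0.009, -2.904]
wrist_force: [-0.1, 0.1, -0.1]
finger_gap: 0.999
grip_force: 0.0
```

Run:
```python
from ang import *
st(); c=cam('wrist'); line(c,[.5385,.228]); capc(c); reader(c,[.538,.228]); d=cam('side'); 
plan([.566,-.2085,.2],180,12)
```

```text
t 10.8 p [0.5415 0.2287 0.2135] rpy [ 179.94    0.52 -166.38] q6 -1.451 F [-0.1  0.1 -0.1] gap 0.999 gf 0.0
line n 163 mean [0.5507 0.2247] fit -14.645795 rect ((0.5508180856704712, 0.22458697855472565), (0.008148489519953728, 0.022535793483257294), 75.51170349121094) len 0.022547558228454702 wid 0.008148446079423555
cap 265 [0.4863 0.2415 0.059 ] ((0.48608317971229553, 0.24147626757621765), 0.009316306561231613)
reader 2001 ((0.6355366110801697, 0.20006808638572693), (0.06396959722042084, 0.04190482944250107), 73.9269027709961)
[0.159, -0.897, 0.018, -0.0, 0.001, -0.321, -1]
[0.572, -0.708, 0.019, -0.0, -0.0, -0.32, -1]
[0.843, -0.344, 0.018, 0.0, -0.0, -0.321, -1]
[0.904, 0.105, 0.019, 0.0, -0.0, -0.321, -1]
[0.741, 0.53, 0.018, 0.0, -0.0, -0.321, -1]
[0.393, 0.821, 0.019, 0.0, 0.0, -0.32, -1]
[-0.051, 0.909, 0.018, 0.0, 0.0, -0.321, -1]
[-0.484, 0.771, 0.019, 0.0, 0.0, -0.321, -1]
[-0.797, 0.442, 0.019, -0.0, 0.0, -0.32, -1]
[-0.91, 0.003, 0.018, -0.0, 0.0, -0.321, -1]
[-0.799, -0.438, 0.019, -0.0, 0.0, -0.321, -1]
[-0.488, -0.768, 0.018, -0.0, -0.0, -0.321, -1]
end [ 0.566  -0.2085  0.2   ] [-179.9846   -0.0072 -179.9617] maxdeg 28.86431174696304
```

Run:
```python
from ang import *
plan([.566,-.2085,.2],-180,12)
```

```text
[0.159, -0.897, 0.018, 0.0, 0.001, 0.013, -1]
[0.141, -0.899, 0.018, 0.0, -0.0, 0.012, -1]
[0.124, -0.902, 0.018, 0.0, -0.0, 0.013, -1]
[0.105, -0.905, 0.019, 0.0, -0.0, 0.012, -1]
[0.089, -0.906, 0.018, 0.0, -0.0, 0.013, -1]
[0.069, -0.908, 0.018, 0.0, -0.0, 0.013, -1]
[0.052, -0.909, 0.018, 0.0, -0.0, 0.012, -1]
[0.034, -0.91, 0.019, 0.0, -0.0, 0.013, -1]
[0.015, -0.91, 0.018, 0.0, -0.0, 0.013, -1]
[-0.003, -0.911, 0.018, 0.0, -0.0, 0.012, -1]
[-0.02, -0.91, 0.018, 0.0, -0.0, 0.013, -1]
[-0.039, -0.91, 0.018, 0.0, -0.0, 0.012, -1]
end [ 0.566  -0.2085  0.2   ] [ 179.9938   -0.0163 -179.9617] maxdeg 1.1356882530369603
```

{"api": "jog_arm", "payload": {
  "commands": [
    [0.16,-0.9,0.02,0,0,0.013,-1],
    [0.14,-0.9,0.02,0,0,0.012,-1],
    [0.12,-0.9,0.02,0,0,0.013,-1],
    [0.11,-0.91,0.02,0,0,0.012,-1],
    [0.09,-0.91,0.02,0,0,0.013,-1]
  ]
}}

```text
clock: 11.52
tool_pos: [0.5485, 0.0442, 0.2019]
orientation: [3.141, -0.004, -3.003]
wrist_force: [0.2, -0.4, -0.2]
finger_gap: 0.997
grip_force: 0.0
```

{"api": "jog_arm", "payload": {
  "commands": [
    [0.07,-0.91,0.02,0,0,0.013,-1],
    [0.05,-0.91,0.02,0,0,0.012,-1],
    [0.03,-0.91,0.02,0,0,0.013,-1],
    [0.02,-0.91,0.02,0,0,0.013,-1],
    [0,-0.91,0.02,0,0,0.012,-1]
  ]
}}

```text
clock: 12.15
tool_pos: [0.5598, -0.1373, 0.1978]
orientation: [3.14, -0.004, -3.102]
wrist_force: [0.3, 0.4, 0.2]
finger_gap: 0.998
grip_force: 0.0
```

{"api": "jog_arm", "payload": {
  "commands": [
    [-0.02,-0.91,0.02,0,0,0.013,-1],
    [-0.04,-0.91,0.02,0,0,0.012,-1],
    [0,0,0,0,0,0,-1],
    [0,0,0,0,0,0,-1],
    [0,0,0,0,0,0,-1]
  ]
}}

```text
clock: 12.78
tool_pos: [0.5653, -0.208, 0.1978]
orientation: [3.141, -0.001, -3.14]
wrist_force: [-0.2, 0.0, 0.1]
finger_gap: 1.0
grip_force: 0.0
```

```bash
cat > mal.py <<'E'
from ang import *
def mallet(c,zt=.074,A=(.567,-.209)):
    w=cloud(c);z=w[...,2];H=hsv(c)
    def pr(m,zz):
        vv,uu=np.nonzero(m);C=-c['R'].T@c['t'];d=c['R'].T@np.linalg.inv(c['K'])@np.vstack([uu,vv,np.ones(len(uu))]);return (C[:,None]+d*(zz-C[2])/d[2])[:2].T.astype(np.float32)
    m=near(w,A,.035)&(z>zt-.008)&(z<zt+.008)
    print('head z',np.median(w[m][:,2]),cv2.minAreaRect(w[m][:,:2].astype(np.float32)),'ray',cv2.minAreaRect(pr(m,zt)))
    e=near(w,A,.17)&(z>zt-.03)&(z<zt-.013)&(H[...,1]>60)&(H[...,0]<30)&~near(w,A,.022)
    if e.sum()>20:
        vx,vy,x,y=cv2.fitLine(w[e][:,:2].astype(np.float32),cv2.DIST_HUBER,0,.001,.001).ravel(); print('handle',e.sum(),np.degrees(np.arctan2(vy,vx)),'pt',x,y,'at head y',y+vy/vx*(A[0]-x),w[e].min(0),w[e].max(0))
    p=near(w,A,.12)&(z>.0)&(z<.008)&(H[...,0]>8)&(H[...,0]<26)&(H[...,1]<190)&(H[...,2]>170); 
    p=cv2.morphologyEx(p.astype(np.uint8),cv2.MORPH_OPEN,np.ones((3,3)))>0
    if p.sum(): print('pad',p.sum(),cv2.minAreaRect(w[p][:,:2].astype(np.float32)))
E
python3 - <<'E'
from mal import *
st(); c=cam('wrist'); np.savez('w3.npz',**{f'w_{k}':np.asarray(c[k]) for k in('pixels','z_map','K','R','t')}); mallet(c); st()
save('mal.png',c['pixels'],1.2)
E
```

```text
t 12.775 p [ 0.5653 -0.208   0.1978] rpy [ 179.95   -0.07 -179.91] q6 -1.967 F [-0.2  0.   0.1] gap 1.0 gf 0.0
head z 0.07301189061817018 ((0.5688479542732239, -0.21110303699970245), (0.03463783487677574, 0.033739592880010605), 1.8130537271499634) ray ((0.5675954222679138, -0.2113398313522339), (0.03563449904322624, 0.033339664340019226), 0.856881320476532)
handle 1768 1.5654972 pt 0.49469754 -0.21332292 at head y -0.21134691 [ 0.4479 -0.2276  0.044 ] [ 0.553  -0.2041  0.06  ]
pad 5181 ((0.5906601548194885, -0.204653799533844), (0.10970962047576904, 0.18283706903457642), 89.54877471923828)
t 12.825 p [ 0.5655 -0.208   0.1981] rpy [ 179.97   -0.04 -179.89] q6 -1.967 F [0.4 0.7 0.9] gap 0.999 gf 0.0
```

View pics/mal.png

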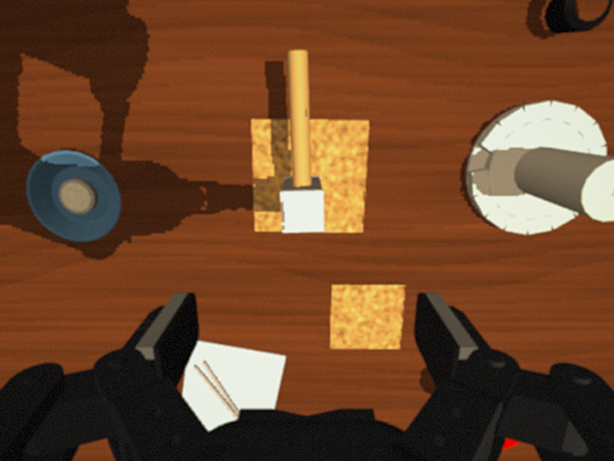

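The picture shows the mallet head at (303,210), with the handle running up to (297,55). It stands on the large pad (250-370, 118-234). The small pad at (367,317) is the decoy. Next I descend around the head.

{"api": "jog_arm", "payload": {
  "commands": [
    [-0.05,-0.06,0.6,0,0,-0.016,-1],
    [0,0,0.9,0,0,0,-1],
    [0,0,0.9,0,0,0,-1],
    [0,0,0,0,0,0,-1],
    [0,0,0,0,0,0,-1]
  ]
}}

```text
clock: 13.45
tool_pos: [0.5686, -0.2114, 0.1038]
orientation: [-3.141, 0.001, -3.115]
wrist_force: [-0.5, -0.5, 0.4]
finger_gap: 1.001
grip_force: 0.0
```

Run:
```python
from mal import *
st(); c=cam('wrist'); mallet(c); st()
```

```text
t 13.45 p [ 0.5686 -0.2114  0.1038] rpy [-179.96    0.08 -178.49] q6 -1.994 F [-0.5 -0.5  0.4] gap 1.001 gf 0.0
head z 0.07294308856293391 ((0.568665623664856, -0.21100345253944397), (0.03466480225324631, 0.03411634638905525), 2.1850011348724365) ray ((0.5672800540924072, -0.2110166698694229), (0.03557537868618965, 0.03387267142534256), 1.5483887195587158)
handle 3708 1.2986131 pt 0.49334052 -0.21346241 at head y -0.21179263 [ 0.4476 -0.2283  0.0443] [ 0.554  -0.2043  0.0596]
pad 8357 ((0.5905736684799194, -0.20456290245056152), (0.11035050451755524, 0.18345530331134796), 89.8956069946289)
t 13.5 p [ 0.5692 -0.2117  0.1046] rpy [-179.93    0.16 -178.5 ] q6 -1.994 F [-0.2 -0.2 -0. ] gap 0.998 gf 0.0
```

{"api": "jog_arm", "payload": {
  "commands": [
    [0,0,0.6,0,0,0,-1],
    [0,0,0.6,0,0,0,-1],
    [0,0,0.6,0,0,0,-1],
    [0,0,0.28,0,0,0,-1],
    [0,0,0,0,0,0,-1]
  ]
}}

```text
clock: 14.12
tool_pos: [0.568, -0.2116, 0.0198]
orientation: [-3.141, 0.0, -3.116]
wrist_force: [-0.4, -0.3, -0.1]
finger_gap: 1.004
grip_force: 0.0
```

{"api": "jog_arm", "payload": {
  "commands": [
    [0,0,0,0,0,0,1],
    [0,0,0,0,0,0,1],
    [0,0,0,0,0,0,1],
    [0,0,0,0,0,0,1],
    [0,0,0,0,0,0,1]
  ]
}}

```text
clock: 14.75
tool_pos: [0.5685, -0.2118, 0.0203]
orientation: [-3.141, 0.001, -3.116]
wrist_force: [-1.1, 0.4, 6.3]
finger_gap: 0.388
grip_force: 60.7
```

{"api": "jog_arm", "payload": {
  "commands": [
    [0,0,-0.2,0,0,0,1],
    [0,0,-0.8,0,0,0,1],
    [0,0,-1,0,0,0,1],
    [0,0,-1,0,0,0,1],
    [0,0,0,0,0,0,1]
  ]
}}

```text
clock: 15.38
tool_pos: [0.5703, -0.2127, 0.1431]
orientation: [-3.139, 0.007, -3.116]
wrist_force: [0.4, 0.3, -2.5]
finger_gap: 0.387
grip_force: 60.4
```

Run:
```python
from mal import *
st(); c=cam('wrist'); o=get_obs()
for zt in (.19,.2): mallet(c,zt,o['tool_pos'][:2])
w=cloud(c); m=near(w,o['tool_pos'][:2],.1)&(w[...,2]>.1); 
d=cam('side'); save('held.png',np.hstack([cv2.resize(c['pixels'],(400,300)),cv2.resize(d['pixels'][80:230,230:430],(400,300),interpolation=cv2.INTER_CUBIC)])); st()
```

```text
t 15.375 p [ 0.5703 -0.2127  0.1431] rpy [-179.83    0.38 -178.53] q6 -1.994 F [ 0.4  0.3 -2.5] gap 0.387 gf 60.401271879673004
head z 0.19559860278336688 ((0.5701210498809814, -0.21236170828342438), (0.03553727641701698, 0.060287829488515854), 1.5131639242172241) ray ((0.5705692172050476, -0.21231907606124878), (0.04275614023208618, 0.06421360373497009), 1.5925557613372803)
handle 3584 -3.7467427 pt 0.49543202 -0.2154865 at head y -0.22026755596333103 [ 0.4618 -0.2422  0.1617] [ 0.5658 -0.1823  0.177 ]
pad 6721 ((0.553862988948822, -0.2046206146478653), (0.11011283844709396, 0.10958315432071686), 89.409912109375)
head z 0.19591388032698392 ((0.5701069831848145, -0.21182967722415924), (0.03553727641701698, 0.06915204972028732), 1.5131639242172241) ray ((0.5665836334228516, -0.212006077170372), (0.03593113273382187, 0.07422401756048203), 1.5934070348739624)
handle 8090 0.9376804 pt 0.50165224 -0.2143226 at head y -0.21322946870481774 [ 0.4618 -0.2426  0.17  ] [ 0.5658 -0.1823  0.1862]
pad 6721 ((0.553862988948822, -0.2046206146478653), (0.11011283844709396, 0.10958315432071686), 89.409912109375)
t 15.475 p [ 0.567  -0.2113  0.1384] rpy [ 179.98   -0.06 -178.53] q6 -1.994 F [-0.3  0.5 -3.5] gap 0.389 gf 60.38445174694061
```

View pics/held.png

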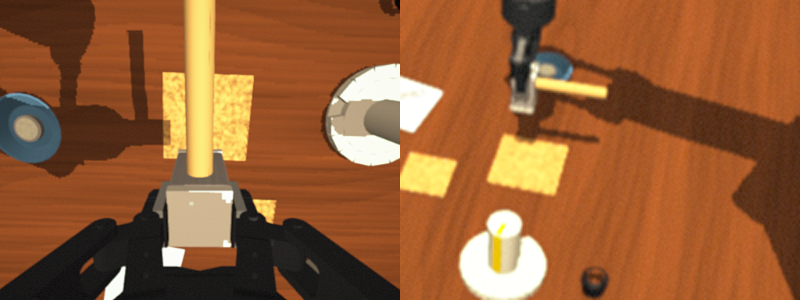

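The mallet is held level: head at (200,215) in the wrist view, handle up at (200,80). The full pad is visible with its centre at (0.554, -0.205).

Run:
```python
from mal import *
plan([.567,-.2113,.18],181.5-360,1,1); print()
plan([.4860,.2416,.18],164.4,15,1,start=([.567,-.2113,.18],181.5))
```

```text
[0.002, 0.001, -1.039, 0.0, -0.001, -0.0, 1]
end [ 0.567  -0.2113  0.18  ] [ 179.9757    0.0297 -178.5342] maxdeg 0.03418949799095117

[0.115, 0.758, 0.0, -0.0, 0.0, -0.254, 1]
[-0.188, 0.743, 0.0, -0.0, 0.0, -0.254, 1]
[-0.463, 0.612, 0.0, -0.0, 0.0, -0.254, 1]
[-0.663, 0.384, 0.0, -0.0, 0.0, -0.254, 1]
[-0.761, 0.096, 0.0, -0.0, 0.0, -0.254, 1]
[-0.739, -0.207, 0.0, -0.0, 0.0, -0.254, 1]
[-0.6, -0.477, 0.0, -0.0, 0.0, -0.254, 1]
[-0.367, -0.673, 0.0, -0.0, 0.0, -0.254, 1]
[-0.077, -0.763, 0.0, -0.0, -0.0, -0.254, 1]
[0.226, -0.733, 0.0, -0.0, -0.0, -0.254, 1]
[0.492, -0.588, 0.0, -0.0, -0.0, -0.254, 1]
[0.682, -0.35, 0.0, -0.0, -0.0, -0.254, 1]
[0.765, -0.058, 0.0, -0.0, -0.0, -0.254, 1]
[0.727, 0.244, 0.0, -0.0, -0.0, -0.254, 1]
[0.575, 0.507, 0.0, -0.0, -0.0, -0.254, 1]
end [0.486  0.2416 0.18  ] [-180.     0.   164.4] maxdeg 22.860000000000003
```

Fixing the angle wrap (dy = -17.1°).

```bash
sed -i 's/dy=(yawdeg-y0);/dy=(yawdeg-y0+180)%360-180;/' h.py
python3 - <<'E'
from mal import *
plan([.4860,.2416,.18],164.4,15,1,start=([.567,-.2113,.18],181.5))
E
```

```text
[0.115, 0.758, 0.0, -0.0, -0.0, 0.013, 1]
[0.131, 0.756, 0.0, -0.0, -0.0, 0.012, 1]
[0.145, 0.753, 0.0, -0.0, -0.0, 0.013, 1]
[0.16, 0.75, 0.0, -0.0, -0.0, 0.013, 1]
[0.175, 0.746, 0.0, -0.0, -0.0, 0.012, 1]
[0.19, 0.743, 0.0, -0.0, -0.0, 0.013, 1]
[0.205, 0.739, 0.0, -0.0, -0.0, 0.013, 1]
[0.219, 0.735, 0.0, -0.0, -0.0, 0.012, 1]
[0.234, 0.73, 0.0, -0.0, -0.0, 0.013, 1]
[0.248, 0.726, 0.0, -0.0, -0.0, 0.013, 1]
[0.263, 0.72, 0.0, -0.0, -0.0, 0.012, 1]
[0.277, 0.715, 0.0, -0.0, -0.0, 0.013, 1]
[0.291, 0.709, 0.0, -0.0, -0.0, 0.013, 1]
[0.306, 0.704, 0.0, -0.0, -0.0, 0.012, 1]
[0.319, 0.697, 0.0, -0.0, -0.0, 0.013, 1]
end [0.486  0.2416 0.18  ] [180.    0.  164.4] maxdeg 1.139999999999994
```

{"api": "jog_arm", "payload": {
  "commands": [
    [0,0,-0.6,0,0,0,1],
    [0,0,-0.44,0,0,0,1],
    [0.12,0.76,0,0,0,0.013,1],
    [0.13,0.76,0,0,0,0.012,1],
    [0.15,0.75,0,0,0,0.013,1]
  ]
}}

```text
clock: 16.1
tool_pos: [0.5502, -0.1199, 0.1796]
orientation: [3.141, -0.002, 3.106]
wrist_force: [-0.7, 0.5, -2.1]
finger_gap: 0.391
grip_force: 60.5
```

{"api": "jog_arm", "payload": {
  "commands": [
    [0.16,0.75,0,0,0,0.013,1],
    [0.18,0.75,0,0,0,0.012,1],
    [0.19,0.74,0,0,0,0.013,1],
    [0.21,0.74,0,0,0,0.013,1],
    [0.22,0.74,0,0,0,0.012,1]
  ]
}}

```text
clock: 16.73
tool_pos: [0.5228, 0.0314, 0.1797]
orientation: [-3.141, -0.002, 3.008]
wrist_force: [0.1, -0.2, -2.3]
finger_gap: 0.386
grip_force: 60.5
```

{"api": "jog_arm", "payload": {
  "commands": [
    [0.23,0.73,0,0,0,0.013,1],
    [0.25,0.73,0,0,0,0.013,1],
    [0.26,0.72,0,0,0,0.012,1],
    [0.28,0.72,0,0,0,0.013,1],
    [0.29,0.71,0,0,0,0.013,1]
  ]
}}

```text
clock: 17.35
tool_pos: [0.4961, 0.1825, 0.1797]
orientation: [-3.14, -0.002, 2.907]
wrist_force: [0.7, 0.2, -2.5]
finger_gap: 0.389
grip_force: 60.5
```

{"api": "jog_arm", "payload": {
  "commands": [
    [0.31,0.7,0,0,0,0.012,1],
    [0.32,0.6,0,0,0,0.013,1],
    [0,0,0,0,0,0,1],
    [0,0,0,0,0,0,1],
    [0,0,0,0,0,0,1]
  ]
}}

```text
clock: 17.98
tool_pos: [0.4851, 0.2375, 0.1805]
orientation: [-3.141, -0.0, 2.868]
wrist_force: [0.6, -0.1, -3.4]
finger_gap: 0.393
grip_force: 60.5
```

Run:
```python
from mal import *
st(); c=cam('wrist'); o=get_obs(); capc(c); line(c,[.5385,.228])
T=cam('top');S=cam('side'); capc(S); st()
# held mallet head bottom from side/top: white/steel pts near tcp
for n,d in(('side',S),):
    w=cloud(d); m=near(w,o['tool_pos'][:2],.03)&(w[...,2]>.1)&(w[...,2]<.25); print(n,m.sum(),w[m].min(0),w[m].max(0))
plan([.486,.2416,.09],164.4,3,1)
```

```text
t 17.975 p [0.4851 0.2375 0.1805] rpy [-179.96   -0.02  164.33] q6 -0.888 F [ 0.6 -0.1 -3.4] gap 0.393 gf 60.45349359512329Traceback (most recent call last):
  File "<stdin>", line 2, in <module>
  File "ang.py", line 21, in line
    y=lab==1+np.argmax(stt[1:,4]); vv,uu=np.nonzero(y)
             ~~~~~~~~~^^^^^^^^^^^
    return _wrapfunc(a, 'argmax', axis=axis, out=out, **kwds)
    return bound(*args, **kwds)
ValueError: attempt to get argmax of an empty sequence
```

{"api": "jog_arm", "payload": {
  "commands": [
    [0.01,0.1,0.6,0,0,0,1],
    [0,0,0.8,0,0,0,1],
    [0,0,0.8,0,0,0,1],
    [0,0,0,0,0,0,1],
    [0,0,0,0,0,0,1]
  ]
}}

```text
clock: 18.65
tool_pos: [0.4868, 0.2422, 0.094]
orientation: [3.141, 0.001, 2.868]
wrist_force: [0.2, 0.8, -1.7]
finger_gap: 0.39
grip_force: 60.5
```

Run:
```python
from mal import *
st(); S=cam('side'); T=cam('top'); capc(S)
save('pin.png',np.hstack([cv2.resize(T['pixels'][160:256,130:258],(400,300),interpolation=cv2.INTER_CUBIC),cv2.resize(S['pixels'][220:316,210:338],(400,300),interpolation=cv2.INTER_CUBIC)])); st()
```

```text
t 18.65 p [0.4868 0.2422 0.094 ] rpy [179.95   0.06 164.33] q6 -0.881 F [ 0.2  0.8 -1.7] gap 0.39 gf 60.48815846443176
t 18.75 p [0.4875 0.2428 0.0949] rpy [179.87   0.16 164.35] q6 -0.881 F [-0.2 -0.5 -2.6] gap 0.391 gf 60.498531460762024
```

View pics/pin.png

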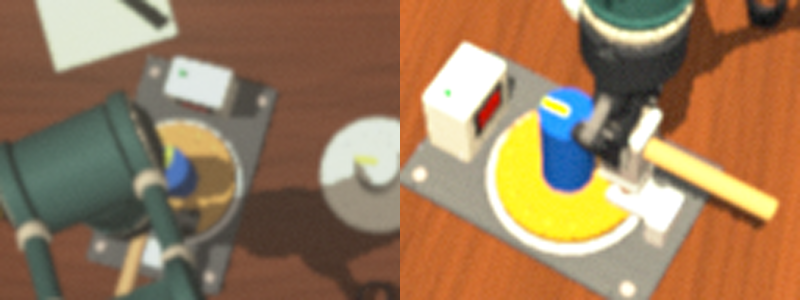

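The picture shows the mallet head above the red cap at (630,175) in the side view, with the handle pointing away from the column. The top line at (555,105) points to the reader. I press down gradually.

{"api": "jog_arm", "payload": {
  "commands": [
    [0,0,0.15,0,0,0,1],
    [0,0,0.12,0,0,0,1],
    [0,0,0.1,0,0,0,1],
    [0,0,0.1,0,0,0,1],
    [0,0,0.05,0,0,0,1]
  ]
}}

```text
clock: 19.38
tool_pos: [0.4858, 0.2423, 0.0726]
orientation: [-3.141, -0.0, 2.869]
wrist_force: [-2.6, -0.2, 5.5]
finger_gap: 0.391
grip_force: 61.6
```

{"api": "jog_arm", "payload": {
  "commands": [
    [0,0,0.05,0,0,0,1],
    [0,0,0.05,0,0,0,1],
    [0,0,0.05,0,0,0,1],
    [0,0,0.05,0,0,0,1],
    [0,0,0,0,0,0,1]
  ]
}}

```text
clock: 20.0
tool_pos: [0.4859, 0.2423, 0.0651]
orientation: [-3.141, -0.0, 2.869]
wrist_force: [-4.8, -1.6, 10.0]
finger_gap: 0.388
grip_force: 62.2
```

{"api": "jog_arm", "payload": {
  "commands": [
    [0,0,0.05,0,0,0,1],
    [0,0,0.05,0,0,0,1],
    [0,0,0.05,0,0,0,1],
    [0,0,0,0,0,0,1],
    [0,0,0,0,0,0,1]
  ]
}}

```text
clock: 20.62
tool_pos: [0.4872, 0.2426, 0.0647]
orientation: [3.141, 0.002, 2.869]
wrist_force: [-14.3, -8.3, 39.9]
finger_gap: 0.386
grip_force: 66.6
```

The force rose to 40 N while z stopped at the fully-down height, so the pin is on its stop. Now lift.

{"api": "jog_arm", "payload": {
  "commands": [
    [0,0,-0.2,0,0,0,1],
    [0,0,-0.4,0,0,0,1],
    [0,0,-0.8,0,0,0,1],
    [0,0,-0.9,0,0,0,1],
    [0,0,-0.7,0,0,0,1]
  ]
}}

```text
clock: 21.25
tool_pos: [0.4862, 0.2425, 0.1791]
orientation: [3.141, 0.001, 2.869]
wrist_force: [0.4, -0.2, -3.1]
finger_gap: 0.388
grip_force: 61.0
```

Run:
```python
from mal import *
st(); S=cam('side'); capc(S); st()
w=cloud(S); o=get_obs()
plan([.567,-.2113,.19],181.5,15,1,start=([.4862,.2418,.19],164.4))
```

```text
t 21.25 p [0.4862 0.2425 0.1791] rpy [179.97   0.04 164.37] q6 -0.881 F [ 0.4 -0.2 -3.1] gap 0.388 gf 61.033671498298645
cap 23 [0.4858 0.2419 0.0482] ((0.48596829175949097, 0.2419724315404892), 0.007954836823046207)
t 21.3 p [0.4884 0.2435 0.1834] rpy [179.74   0.31 164.37] q6 -0.881 F [1.6 0.2 1.2] gap 0.389 gf 61.20343565940857
[-0.333, -0.691, -0.0, 0.0, 0.0, -0.013, 1]
[-0.318, -0.698, -0.0, -0.0, 0.0, -0.012, 1]
[-0.306, -0.704, -0.0, -0.0, 0.0, -0.013, 1]
[-0.291, -0.709, -0.0, -0.0, 0.0, -0.013, 1]
[-0.276, -0.716, -0.0, -0.0, 0.0, -0.012, 1]
[-0.263, -0.721, -0.0, -0.0, 0.0, -0.013, 1]
[-0.248, -0.725, -0.0, -0.0, 0.0, -0.013, 1]
[-0.233, -0.731, -0.0, -0.0, 0.0, -0.012, 1]
[-0.22, -0.735, -0.0, -0.0, 0.0, -0.013, 1]
[-0.204, -0.74, -0.0, -0.0, 0.0, -0.013, 1]
[-0.189, -0.743, -0.0, -0.0, 0.0, -0.012, 1]
[-0.176, -0.747, -0.0, -0.0, 0.0, -0.013, 1]
[-0.159, -0.75, -0.0, -0.0, 0.0, -0.013, 1]
[-0.145, -0.753, -0.0, -0.0, 0.0, -0.012, 1]
[-0.13, -0.756, -0.0, -0.0, 0.0, -0.013, 1]
end [ 0.567  -0.2113  0.19  ] [ 180.     0.  -178.5] maxdeg 1.1399999999999997
```

The cap is now at 0.048 m, fully down (measured 0.059 before). I carry the mallet back to the pad.

{"api": "jog_arm", "payload": {
  "commands": [
    [-0.33,-0.69,0,0,0,-0.013,1],
    [-0.32,-0.7,0,0,0,-0.012,1],
    [-0.31,-0.7,0,0,0,-0.013,1],
    [-0.29,-0.71,0,0,0,-0.013,1],
    [-0.28,-0.72,0,0,0,-0.012,1]
  ]
}}

```text
clock: 21.92
tool_pos: [0.5126, 0.0901, 0.1767]
orientation: [-3.141, -0.001, 2.968]
wrist_force: [0.1, -0.5, -2.9]
finger_gap: 0.39
grip_force: 61.2
```

{"api": "jog_arm", "payload": {
  "commands": [
    [-0.26,-0.72,0,0,0,-0.013,1],
    [-0.25,-0.73,0,0,0,-0.013,1],
    [-0.23,-0.73,0,0,0,-0.012,1],
    [-0.22,-0.74,0,0,0,-0.013,1],
    [-0.2,-0.74,0,0,0,-0.013,1]
  ]
}}

```text
clock: 22.55
tool_pos: [0.5391, -0.0612, 0.1766]
orientation: [3.141, -0.001, 3.069]
wrist_force: [0.8, 0.4, -2.2]
finger_gap: 0.388
grip_force: 61.2
```

{"api": "jog_arm", "payload": {
  "commands": [
    [-0.19,-0.74,0,0,0,-0.012,1],
    [-0.18,-0.75,0,0,0,-0.013,1],
    [-0.16,-0.75,0,0,0,-0.013,1],
    [-0.15,-0.75,0,0,0,-0.012,1],
    [-0.03,-0.75,0,0,0,-0.013,1]
  ]
}}

```text
clock: 23.18
tool_pos: [0.5626, -0.2118, 0.1765]
orientation: [3.141, -0.001, -3.115]
wrist_force: [-0.1, 0.7, -2.4]
finger_gap: 0.388
grip_force: 61.2
```

{"api": "jog_arm", "payload": {
  "commands": [
    [0,0,0.7,0,0,0,1],
    [0,0,0.9,0,0,0,1],
    [0,0,0.9,0,0,0,1],
    [0,0,0,0,0,0,1],
    [0,0,0,0,0,0,1]
  ]
}}

```text
clock: 23.8
tool_pos: [0.5632, -0.2111, 0.0785]
orientation: [-3.141, 0.001, -3.116]
wrist_force: [0.4, -0.4, -2.0]
finger_gap: 0.39
grip_force: 61.0
```

Run:
```python
from mal import *
st(); c=cam('wrist'); S=cam('side')
w=cloud(c);o=get_obs();z=w[...,2];H=hsv(c)
p=near(w,[.554,-.205],.1)&(z>0)&(z<.008)&(H[...,0]>8)&(H[...,0]<26)&(H[...,1]<190)&(H[...,2]>150)
p=cv2.morphologyEx(p.astype(np.uint8),cv2.MORPH_OPEN,np.ones((3,3)))>0
print('pad',p.sum(),cv2.minAreaRect(w[p][:,:2].astype(np.float32)))
w=cloud(S);H=hsv(S);m=near(w,o['tool_pos'][:2],.03)&(w[...,2]>.02)&(w[...,2]<.12); print(w[m].min(0),w[m].max(0))
st()
```

```text
t 23.8 p [ 0.5632 -0.2111  0.0785] rpy [-179.99    0.03 -178.53] q6 -1.997 F [ 0.4 -0.4 -2. ] gap 0.39 gf 60.9695640206337
pad 9467 ((0.5542174577713013, -0.20426809787750244), (0.11068221926689148, 0.1103767454624176), 89.49655151367188)
[ 0.5345 -0.2258  0.0602] [ 0.5796 -0.1825  0.1199]
t 23.9 p [ 0.5645 -0.2116  0.0801] rpy [-179.91    0.19 -178.52] q6 -1.996 F [-0.4  0.3 -2.7] gap 0.393 gf 60.99298059940338
```

{"api": "jog_arm", "payload": {
  "commands": [
    [0,0,0.5,0,0,0,1],
    [0,0,0.5,0,0,0,1],
    [0,0,0.25,0,0,0,1],
    [0,0,0.1,0,0,0,1],
    [0,0,0,0,0,0,1]
  ]
}}

```text
clock: 24.52
tool_pos: [0.5625, -0.2109, 0.0236]
orientation: [3.141, -0.001, -3.116]
wrist_force: [-1.0, -0.2, -1.8]
finger_gap: 0.385
grip_force: 61.2
```

{"api": "jog_arm", "payload": {
  "commands": [
    [0,0,0.02,0,0,0,1],
    [0,0,0.02,0,0,0,1],
    [0,0,0.02,0,0,0,1],
    [0,0,0,0,0,0,1],
    [0,0,0,0,0,0,1]
  ]
}}

```text
clock: 25.15
tool_pos: [0.5627, -0.2109, 0.0217]
orientation: [-3.142, 0.0, -3.116]
wrist_force: [-0.4, -0.4, -2.6]
finger_gap: 0.389
grip_force: 61.2
```

{"api": "jog_arm", "payload": {
  "commands": [
    [0,0,0.02,0,0,0,1],
    [0,0,0.02,0,0,0,1],
    [0,0,0.02,0,0,0,1],
    [0,0,0,0,0,0,1],
    [0,0,0,0,0,0,1]
  ]
}}

```text
clock: 25.78
tool_pos: [0.5628, -0.211, 0.0202]
orientation: [-3.142, -0.0, -3.116]
wrist_force: [-3.3, 1.0, 5.3]
finger_gap: 0.389
grip_force: 62.2
```

Contact with the pad. Release and rise.

{"api": "jog_arm", "payload": {
  "commands": [
    [0,0,0,0,0,0,-1],
    [0,0,0,0,0,0,-1],
    [0,0,0,0,0,0,-1],
    [0,0,0,0,0,0,-1],
    [0,0,0,0,0,0,-1]
  ]
}}

```text
clock: 26.4
tool_pos: [0.5627, -0.2109, 0.0192]
orientation: [3.142, -0.0, -3.116]
wrist_force: [0.1, 0.2, 0.4]
finger_gap: 1.005
grip_force: 0.0
```

{"api": "jog_arm", "payload": {
  "commands": [
    [0,0,-0.3,0,0,0,-1],
    [0,0,-0.8,0,0,0,-1],
    [0,0,-1,0,0,0,-1],
    [0,0,-1,0,0,0,-1],
    [0,0,-1,0,0,0,-1]
  ]
}}

```text
clock: 27.02
tool_pos: [0.5628, -0.211, 0.1857]
orientation: [-3.141, 0.001, -3.116]
wrist_force: [0.2, -0.2, 0.5]
finger_gap: 1.003
grip_force: 0.0
```

{"api": "jog_arm", "payload": {
  "commands": [
    [0.5,0,-0.6,0,0,0,-1],
    [0.9,0,0,0,0,0,-1],
    [0.9,0,0,0,0,0,-1],
    [0,0,0,0,0,0,-1],
    [0,0,0,0,0,0,-1]
  ]
}}

```text
clock: 27.65
tool_pos: [0.4714, -0.2135, 0.2082]
orientation: [-3.141, 0.002, -3.116]
wrist_force: [-0.1, -0.5, -0.0]
finger_gap: 0.999
grip_force: 0.0
```

Run:
```python
from mal import *
st(); S=cam('side'); T=cam('top'); capc(S); mallet(S,A=(.562,-.211)); line(S,[.538,.228]); reader(S,[.538,.228])
save('fin.png',np.hstack([cv2.resize(S['pixels'][100:310,190:350],(400,525),interpolation=cv2.INTER_CUBIC),cv2.resize(T['pixels'][130:280,120:420],(400,525))]))
```

```text
t 27.65 p [ 0.4714 -0.2135  0.2082] rpy [-179.96    0.11 -178.55] q6 -2.07 F [-0.1 -0.5 -0. ] gap 0.999 gf 0.0
cap 25 [0.4851 0.2416 0.0485] ((0.4851921498775482, 0.24181820452213287), 0.007147588301450014)
head z 0.07353969741398879 ((0.5612576603889465, -0.2094186693429947), (0.033351048827171326, 0.037961672991514206), 2.7833261489868164) ray ((0.5609133839607239, -0.20640631020069122), (0.03384782746434212, 0.04310053959488869), 4.229161739349365)
handle 164 2.8758042 pt 0.49862772 -0.2073533 at head y -0.20416982 [ 0.4405 -0.2198  0.0444] [ 0.5743 -0.1899  0.0607]
pad 129 ((0.5496829748153687, -0.19777338206768036), (0.0982486680150032, 0.10223017632961273), 89.41297912597656)
line n 14 mean [0.5507 0.2227] fit -11.456413 rect ((0.5506944060325623, 0.2227228879928589), (0.004421737510710955, 0.016888264566659927), 83.77686309814453) len 0.017059000158621072 wid 0.004724907487106715
reader 322 ((0.6342539191246033, 0.2012079656124115), (0.0637182965874672, 0.042898744344711304), 74.83180236816406)
```

View pics/fin.png

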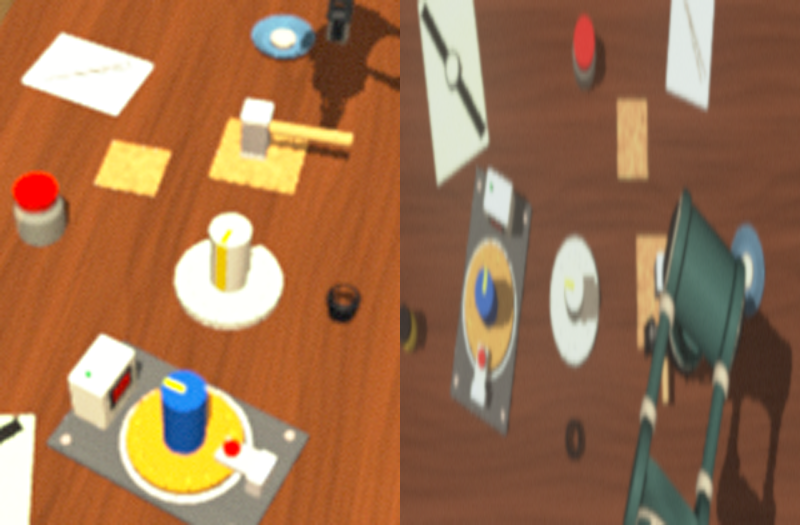

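The picture shows the mallet standing on the large pad (255,130), the cap down at (232,448), and the mark line (175,385) pointing at the reader (105,380). Nothing else has moved and the arm touches nothing. Handing in.

```bash
python3 -c "
from plant import sign_off
print(sign_off())"
```

```text
the job is handed in; nothing more can be done
None
```

I handed the job in at about 28 s: the mark is within about 1° of square to the red window, the mallet has knocked the pin fully down (cap top from 0.059 m to 0.048 m), and the mallet is back upright on its cork pad; on the first grasp the shut fingers pressed lightly (8 N) on the column's top, because the fingertips sit about 30 mm further back than stated.

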